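# Lock the tea cup's suction stand and free the sugar jar's

## Task

Three anti-spill suction stands are on the worktop, each with a hinged black lever at its foot. First press the lever of the stand with the tea cup all the way down so that it is locked, then flick the lever of the stand with the sugar jar all the way up so that it is free. Leave the lever of the stand with the black tumbler up as it is.

Things in the scene. Friction and masses are not known exactly. Their poses are not given: they have to be found in the camera images.
- cup_stand_pad (a point): centre of the finger pad (24 wide, 10 thick, 36 mm long) ending the black lever of the stand with the pale tea cup. Own x runs along the lever to its level hinge 66 mm away, 30 mm above the worktop; own y across the lever, z out of the pad's top. Bar between: 14 wide, 8 mm thick. Stand: fixed steel disc on a rubber foot, 132 across, 30 mm high, centre 66 mm beyond the hinge; top of load 105 mm up
- cup_stand_lever (a joint): lever of the stand with the tea cup: 0 rad = flat down (locked; pad level, 30 mm up, space below and beside it), 0.8 = fully up (free; pad about 75 mm up, 46 mm out from the hinge); stops at both ends, no spring, stays where left, about 2 N at the pad moves it. Starts up.
- jar_stand_pad (a point): centre of the finger pad (24 wide, 10 thick, 36 mm long) ending the black lever of the stand with the tan-lidded glass sugar jar. Own x runs along the lever to its level hinge 66 mm away, 30 mm above the worktop; own y across the lever, z out of the pad's top. Bar between: 14 wide, 8 mm thick. Stand: fixed steel disc on a rubber foot, 132 across, 30 mm high, centre 66 mm beyond the hinge; top of load 115 mm up
- jar_stand_lever (a joint): lever of the stand with the sugar jar: 0 rad = flat down (locked; pad level, 30 mm up, space below and beside it), 0.8 = fully up (free; pad about 75 mm up, 46 mm out from the hinge); stops at both ends, no spring, stays where left, about 2 N at the pad moves it. Starts down.
- tumbler_stand_lever (a joint): lever of the third, like stand, with the black tumbler: 0 rad = down, 0.8 = fully up. Starts up; leave it up. The three stands are side by side in any order, about 0.26 m apart, levers roughly towards the robot (within 0.3 rad).

How it is judged:
By the outcome, as a careful person would: the job done as asked, in the order asked, and still so for the second after the job is handed in, with the robot touching nothing.
It also fails if it takes over 48 s, if anything falls off the work surface, if the arm or the gripper's body presses on something with over 40 N, if the wrist force passes 120 N, or if a joint passes its speed limit or range.

## Robot

A 6-joint arm with a two-finger parallel gripper is mounted at the origin on a cart in front of the work surface, level with it; the furniture and walls round the work are solid. World frame = base frame: x ahead of the robot, y to its left, z up, the work surface at z = 0. Lengths are in m, angles in degrees, forces in N, time in s.
With the tool pointing down it reaches from about 0.3 to 0.75 m from the base axis. Payload 8.5 kg.
Tool frame: the origin (TCP) lies midway between the tips of the shut fingers; the grasp point (between the pads) lies 19 mm behind it; z points along the fingers, y is the direction in which the jaws open and shut (so a half turn about z gives the same grasp; the last joint's range is limited). The gripper opens to 85 mm and grips with 20 to 120 N. Pads are 22 mm wide; open, the fingers measure 114 mm over their backs; the gripper's body (76 mm by 85 mm) begins 54 mm behind the grasp point. The pads swing forward as they close: fully open they stand 13 mm farther back than shut.
Start: joints at [-75.476, 21.807, 74.336, -0, 83.858, -12.336], TCP at [0.248, -0.491, 0.231] pointing down, gripper open.
Joint ranges: [-178.18, 178.18], [-50.72, 133.34], [12.68, 142.11], [-81.47, 261.47], [9.98, 163.14], [-165.26, 165.26]. Speed limits (degrees/s): [136.94, 136.94, 180, 180, 180, 180].

## Interface

Orientations are given as a 3x3 rotation matrix whose columns are the frame's x, y, z axes.
In Python, from rig import env gives the robot as it stands.
- The arm moves only by the shell command python3 -m inch 'ROWS' [FORCE]. ROWS is text: rows parted by semicolons, each of 5 numbers parted by spaces: the finger opening in mm, from 0 to 85.4, then the shift along the tool's x, y, z in mm, then the turn about the tool's z in degrees. In form: jaw dx dy dz turn; .... A call has 1 to 10 rows; each row is the pose to reach, as a shift and turn from the pose commanded when the call began, along the tool's axes at that moment; what a row does not reach only later rows make up. A row lasts 1/8 s, in which the tool goes at most 62.5 mm and 10.7 degrees, less where a joint would pass 70% of its speed; a pose out of reach is approached as far as the arm can. A call with a gripper value outside its range is refused whole. The fingers move at their own pace and stop on an object; FORCE is the grip in N (left out, the last holds). Time passes only in rows, so rows that repeat a pose let the fingers close. It gives the time, the measured TCP pose, the force and the opening at its end, in the units of the state.
- env.observe(): the state, without advancing time (a new reading comes with each control period).
- env.get_image(name): name is "scene" or "side" or "wrist"; returns a dict with "color" (420x560x3 uint8, blue, green, red), "range_z" (420x560 float32, m along the optical axis (not along the pixel's ray), 0 where there is no reading), "fov_y" (degrees; the focal length in pixels is half the picture's height over the tangent of half this angle, whatever the lens; pixels are square), "cx", "cy" (the principal point, pixels), "R" (3x3) and "t" (3): a world point X has camera coordinates R X + t. Camera axes: x right, y down, z forward; pixel columns grow to the right and rows downward; lengths in m; the calibration is good to about 2 mm. A picture is of the moment at which its call begins.
- env.close_job(): hands the job in, once; it reports no verdict.
The state is a dict: "time_s": time; "q": joint angles; "qvel": joint speeds; "joint_efforts": joint torques, N m; "position": TCP position; "tool_rot": TCP orientation; "ft_force": force on the tool from outside, world axes, zero at the start; "wrist_torque": the same for the moment, N m; "grip_width": finger opening in m.
Only numpy, scipy, OpenCV 4.12 (cv2) and the standard library are available. Lean on these libraries where they do the work, as an engineer would, in place of code of your own. Each camera call takes 0.05 s, during which the arm holds its last target.

## Working session

There is one attempt and no reset: what is moved stays moved. The work goes in short steps, Python scripts to look and compute and a shell command to move; the robot and the scene stay as the last step left them, time stands still between calls to the robot, and variables do not carry over. Pictures are saved under pics/ and viewed, and the job is handed in when it is done.

```bash
ls; mkdir -p pics; python3 - <<'E'
from rig import env
import cv2,numpy as np
s=env.observe();print(s)
for n in("scene","side","wrist"):
    d=env.get_image(n);cv2.imwrite(f"pics/{n}0.png",d["color"]);np.savez(f"pics/{n}0.npz",**d)
    print(n,d["fov_y"],d["cx"],d["cy"],d["R"],d["t"])
E
```

```text
pics
{'time_s': 0.0, 'q': array([-7.54780051e+01,  2.18410012e+01,  7.43847937e+01,  1.40118491e-03,
        8.38568942e+01, -1.23364548e+01]), 'qvel': array([-0.04377095, -0.03040598, -0.02376283,  0.00987983,  0.02304725,
        0.02226468]), 'joint_efforts': array([-1.35632290e-03, -4.48457158e+01, -2.31275475e+01, -2.77441377e-04,
        4.83365540e-03, -5.43689254e-06]), 'position': array([ 0.24840772, -0.49038638,  0.23071143]), 'tool_rot': array([[ 8.92126642e-01,  4.51785281e-01, -3.38345811e-04],
       [ 4.51785286e-01, -8.92125600e-01,  1.40318529e-03],
       [ 3.32091500e-04, -1.40467864e-03, -9.99998958e-01]]), 'ft_force': array([-0.07861744, -0.39475205,  0.64340423]), 'wrist_torque': array([ 0.02928443, -0.00228411, -0.00987305]), 'grip_width': 0.08566640004468146}
scene 57.36600550238869 279.05631689598505 211.25791132093858 [[-0.89709395 -0.44164721 -0.01304542]
 [-0.26840192  0.56816822 -0.77791085]
 [ 0.35097415 -0.6943577  -0.62823923]] [0.46306271 0.20318486 0.70410914]
side 50.03101518667646 286.22297100772096 211.95102036543668 [[-0.98481713 -0.17260577 -0.01850566]
 [-0.0482446   0.37453861 -0.92595534]
 [ 0.16675632 -0.91100389 -0.37717934]] [0.49074889 0.09606567 1.03594929]
wrist 68.92470210259792 277.02524237657536 208.86435251589634 [[ 0.45220587 -0.89191035 -0.0024054 ]
 [-0.85470012 -0.43410771  0.28467209]
 [-0.25494618 -0.12667449 -0.95862194]] [-0.54860547 -0.03720517  0.37943813]
```

View pics/scene0.png

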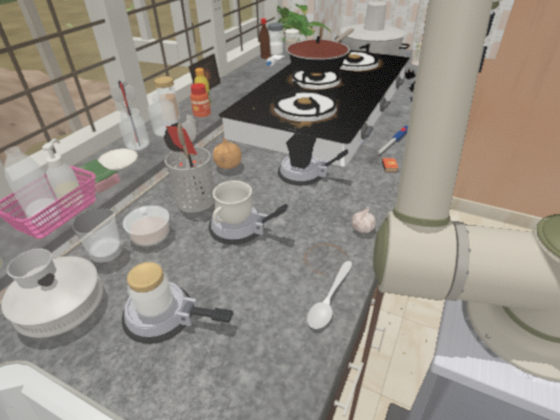

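View pics/side0.png

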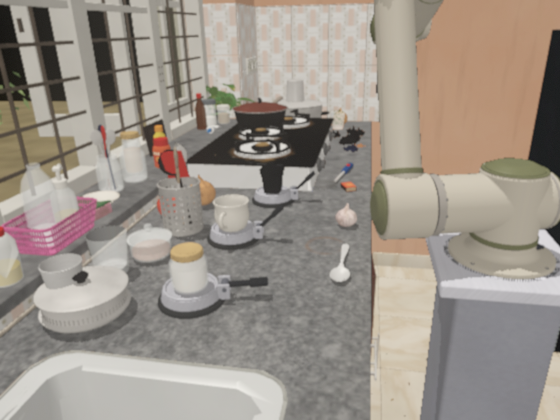

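View pics/wrist0.png

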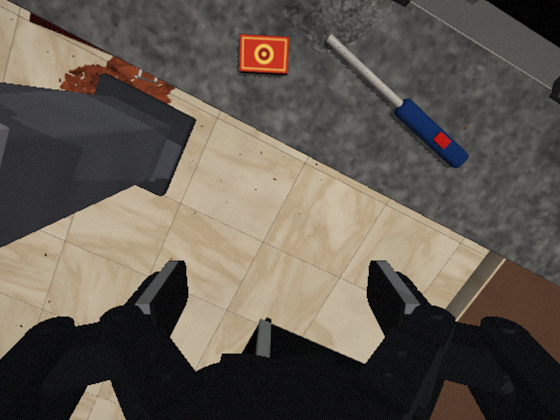

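The scene view shows the jar stand nearest the camera with its lever flat (pad about 222,314). The cup stand is in the middle with its lever up (pad about 276,213), and the tumbler stand is at the far end (pad about 340,155). I'll enlarge these next.

```bash
cat > h.py <<'E'
import numpy as np,cv2
def load(n):
    return dict(np.load(f"pics/{n}.npz"))
def f(d): return 210/np.tan(np.radians(float(d["fov_y"])/2))
def ray(d,u,v):
    c=-d["R"].T@d["t"]; w=d["R"].T@np.array([(u-d["cx"])/f(d),(v-d["cy"])/f(d),1]); return c,w
def rng(d,u,v):
    c,w=ray(d,u,v); return c+w*d["range_z"][int(round(v)),int(round(u))]
def tri(a,b):
    A=np.zeros((3,3));B=np.zeros(3);R=[]
    for d,u,v in(a,b):
        c,w=ray(d,u,v);w=w/np.linalg.norm(w);P=np.eye(3)-np.outer(w,w);A+=P;B+=P@c;R.append((c,w))
    X=np.linalg.solve(A,B);return X,[np.linalg.norm(np.cross(X-c,w)) for c,w in R]
def proj(d,X):
    p=d["R"]@X+d["t"];return d["cx"]+f(d)*p[0]/p[2],d["cy"]+f(d)*p[1]/p[2]
E
python3 - <<'E'
from h import *
def crop(n,x,y,w,h,k,): 
    c=load(n)["color"][y:y+h,x:x+w];return cv2.resize(c,None,fx=k,fy=k,interpolation=cv2.INTER_CUBIC)
cv2.imwrite("pics/c1.png",np.vstack([np.hstack([crop("scene0",160,280,80,60,5),crop("scene0",230,190,80,60,5)]),np.hstack([crop("side0",200,260,80,60,5),crop("side0",225,190,80,60,5)])]))
for n in("scene0","side0"):
    d=load(n)
    # dark points by range, above table
    v,u=np.mgrid[0:420,0:560]
    P=(np.dstack([(u-d["cx"])/f(d),(v-d["cy"])/f(d),np.ones_like(u)])*d["range_z"][...,None]-d["t"])@d["R"]
    dark=(d["color"].max(2)<45)&(d["range_z"]>0)
    for nm,x0,x1,y0,y1 in(("all",.2,.9,-.4,.5),):
        m=dark&(P[...,0]>x0)&(P[...,0]<x1)&(P[...,1]>y0)&(P[...,1]<y1)&(P[...,2]>.022)&(P[...,2]<.13)
        k,l,st,ce=cv2.connectedComponentsWithStats(m.astype(np.uint8))
        for i in range(1,k):
            if st[i,4]>60: q=P[l==i];print(n,st[i],q.min(0).round(3),q.max(0).round(3),q.mean(0).round(3))
E
```

```text
scene0 [311 124  46  19 404] [ 0.467 -0.4    0.096] [ 0.593 -0.325  0.102] [ 0.519 -0.364  0.1  ]
side0 [277 158  39   8 220] [ 0.472 -0.4    0.099] [ 0.588 -0.299  0.107] [ 0.522 -0.358  0.102]
```

View pics/c1.png

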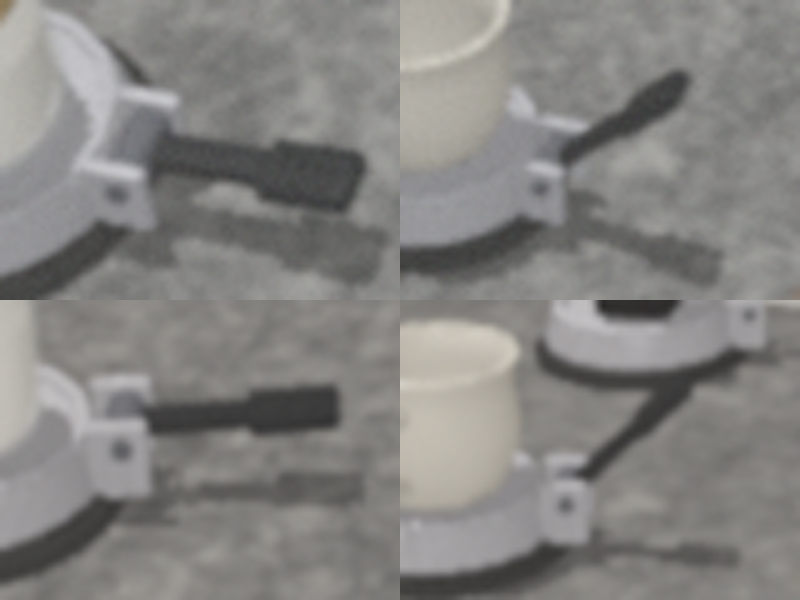

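```bash
python3 - <<'E'
from h import *
s,d=load("scene0"),load("side0")
for n,a,b in (("jarpad",(223,313.6),(258.6,281.6)),("jarscrew",(183.4,318.6),(224.4,290)),("jar bar root",(193.5,310.5),(229.5,283.5)),
 ("cuppad",(281.4,209.5),(278.6,210.4)),("cupscrew",(258,227.6),(258,230.8)),("cup bar root",(263,221.5),(261.5,224))):
    X,e=tri((s,*a),(d,*b));print(n,X.round(4),np.round(e,4),rng(s,*a).round(3),rng(d,*b).round(3))
E
```

```text
jarpad [0.509  0.2455 0.0277] [0.0012 0.0012] [0.503 0.251 0.037] [0.506 0.26  0.037]
jarscrew [0.5668 0.2857 0.0282] [0.001 0.001] [0.565 0.286 0.029] [0.567 0.287 0.029]
jar bar root [0.5621 0.2634 0.0288] [0.0023 0.0023] [0.557 0.266 0.033] [0.562 0.27  0.034]
cuppad [ 0.5194 -0.0201  0.0726] [0.0003 0.0003] [ 0.512 -0.005  0.086] [ 0.516 -0.004  0.08 ]
cupscrew [0.5651 0.0114 0.0278] [0.0016 0.0016] [0.563 0.013 0.029] [0.566 0.014 0.03 ]
cup bar root [0.5574 0.0014 0.0419] [0.0022 0.0022] [ 0.557 -0.001  0.038] [ 0.56  -0.002  0.042]
```

```bash
python3 -m inch '85 25 -26 0 2;85 65 -67 0 5;85 110 -113 0 8;85 155 -160 0 11;85 200 -205 0 14;85 245 -251 0 17;85 290 -298 0 20;85 330 -339 0 23;85 370 -380 0 25;85 402 -413 0 27'; python3 -m inch '85 0 0 0 0;85 0 0 0 0'
python3 - <<'E'
from rig import env
import cv2,numpy as np
s=env.observe();print(s["time_s"],s["q"].round(1),s["position"],s["tool_rot"].round(3),s["ft_force"])
n="wrist";d=env.get_image(n);cv2.imwrite(f"pics/{n}1.png",d["color"]);np.savez(f"pics/{n}1.npz",**d)
E
```

```text
time_s: 1.4
position: [0.4206, 0.0619, 0.2313]
tool_rot: [[1.0, -0.002, 0.0], [-0.002, -1.0, 0.0], [0.0, -0.0, -1.0]]
ft_force: [1.0, -0.0, 0.1]
grip_width: 0.0854
time_s: 1.65
position: [0.4203, 0.0592, 0.2312]
tool_rot: [[1.0, -0.002, -0.001], [-0.002, -1.0, -0.0], [-0.001, 0.0, -1.0]]
ft_force: [-0.1, -0.0, 0.0]
grip_width: 0.0852
1.65 [-8.   9.1 92.5 -0.  78.4 82.1] [0.42030443 0.05915207 0.23115892] [[ 1.    -0.002 -0.001]
 [-0.002 -1.    -0.   ]
 [-0.001  0.    -1.   ]] [-0.14924458 -0.00995105  0.03032736]
```

View pics/wrist1.png

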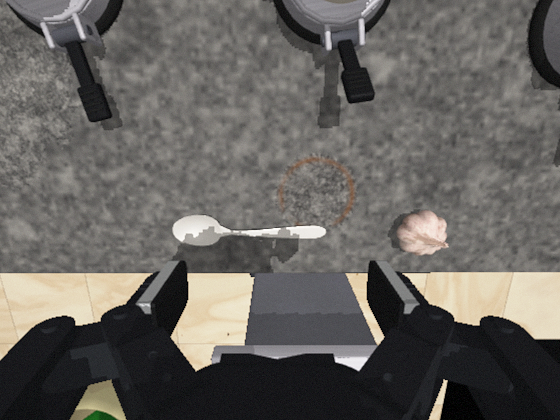

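The wrist view shows the jar lever at upper left (pad about 95,101) and the cup lever at top centre (pad about 355,84). A spoon and a garlic bulb lie nearer the robot and won't be in the way.

```bash
python3 - <<'E'
from h import *
def crop(n,x,y,w,h,k,): 
    c=load(n)["color"][y:y+h,x:x+w];return cv2.resize(c,None,fx=k,fy=k,interpolation=cv2.INTER_CUBIC)
cv2.imwrite("pics/c2.png",np.hstack([crop("wrist1",50,10,80,120,5),crop("wrist1",310,10,80,120,5)]))
E
```

```text
(no output)
```

View pics/c2.png

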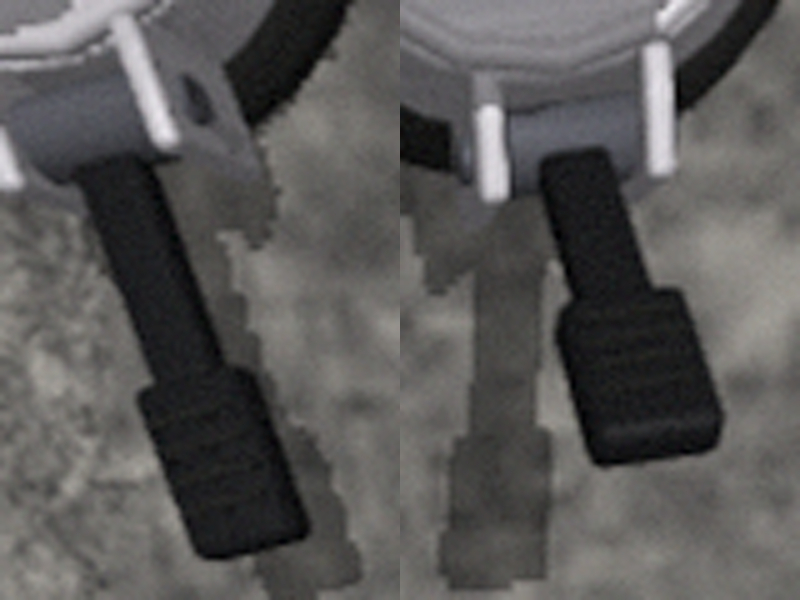

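```bash
python3 - <<'E'
from h import *
s,d,w=load("scene0"),load("side0"),load("wrist1")
def at(dd,u,v,z):
    c,r=ray(dd,u,v);return (c+r*(z-c[2])/r[2]).round(4)
for n,a,b,c in (("jarpad",(223,313.6),(258.6,281.6),(95,102)),("cuppad",(281.4,209.5),(278.6,210.4),(358,83))):
    for X,e in (tri((s,*a),(w,*c)),tri((d,*b),(w,*c))): print(n,X.round(4),np.round(e,4))
    print(rng(w,*c).round(4))
print("jar z.035",at(w,95,102,.035),"end mid",at(w,101.5,119,.035),"back mid",at(w,89,86,.035),"root",at(w,73,43,.034))
print("jar barrel ends z.035 c",at(w,50+90/5,10+125/5,.036))
print("cup z.079",at(w,358,83,.079),"front mid",at(w,310+256/5,10+424/5,.068+.021),"back mid",at(w,310+222/5,10+305/5,.066),"root",at(w,345,41,.04))
E
```

```text
jarpad [0.5068 0.2498 0.0337] [0.002 0.002]
jarpad [0.5086 0.2516 0.0321] [0.0002 0.0002]
[0.5085 0.2483 0.038 ]
cuppad [ 0.5199 -0.0149  0.0758] [0.003 0.003]
cuppad [ 0.5205 -0.014   0.0752] [0.0021 0.0021]
[ 0.5219 -0.0119  0.0822]
jar z.035 [0.5086 0.25   0.035 ] end mid [0.4915 0.246  0.035 ] back mid [0.5242 0.2535 0.035 ] root [0.5642 0.263  0.034 ]
jar barrel ends z.035 c [0.5709 0.2653 0.036 ]
cup z.079 [ 0.5222 -0.0127  0.079 ] front mid [ 0.5117 -0.0138  0.089 ] back mid [ 0.5339 -0.0118  0.066 ] root [ 0.5643 -0.0067  0.04  ]
```

```bash
python3 -m inch '0 30 18 0 -2;0 60 36 0 -4;0 90 54 0 -6;0 115 69 0 -8;0 115 69 30 -8;0 115 69 70 -8;0 115 69 105 -8;0 115 69 130 -8;0 115 69 130 -8;0 115 69 130 -8'
python3 - <<'E'
from rig import env
import cv2,numpy as np
for n in("side","scene"):
    d=env.get_image(n);cv2.imwrite(f"pics/{n}2.png",cv2.resize(d["color"][150:270,200:340],None,fx=4,fy=4))
E
python3 -c "
import cv2,numpy as np
cv2.imwrite('pics/c3.png',cv2.resize(np.hstack([cv2.imread('pics/side2.png'),cv2.imread('pics/scene2.png')]),(800,343)))"
```

```text
time_s: 2.95
position: [0.5358, -0.0108, 0.1024]
tool_rot: [[0.991, 0.136, 0.002], [0.136, -0.991, -0.0], [0.002, 0.001, -1.0]]
ft_force: [-0.3, -0.0, 0.5]
grip_width: 0.0002
```

View pics/c3.png

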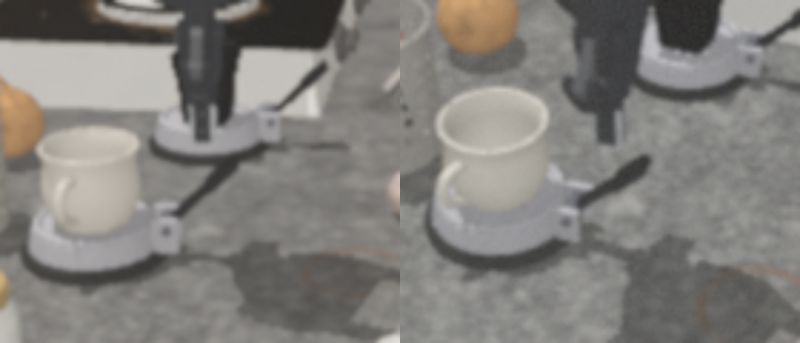

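The shut fingers are just above the cup lever's bar and pad (side crop about 203,140; scene crop about 605,140). Next I press along the arc.

```bash
python3 -m inch '0 0 0 12 0;0 0 0 20 0;0 -5 0 26 0;0 -9 0 31 0;0 -13 0 36 0;0 -17 0 42 0;0 -20 0 48 0;0 -22 0 54 0;0 -23 0 60 0;0 -24 0 66 0'; python3 -m inch '0 0 0 2 0;0 0 0 3 0;0 0 0 3 0'
python3 - <<'E'
from rig import env
import cv2,numpy as np
for n in("side","scene"):
    d=env.get_image(n);cv2.imwrite(f"pics/{n}3.png",cv2.resize(d["color"][150:270,200:340],None,fx=4,fy=4))
E
python3 -c "
import cv2,numpy as np
cv2.imwrite('pics/c4.png',cv2.resize(np.hstack([cv2.imread('pics/side3.png'),cv2.imread('pics/scene3.png')]),(800,343)))"
```

```text
time_s: 4.3
position: [0.5114, -0.0132, 0.0349]
tool_rot: [[0.991, 0.137, -0.0], [0.137, -0.991, -0.0], [-0.0, 0.0, -1.0]]
ft_force: [0.4, -0.6, 5.9]
grip_width: -0.0001
time_s: 4.68
position: [0.5115, -0.0132, 0.0342]
tool_rot: [[0.991, 0.137, 0.001], [0.137, -0.991, -0.001], [0.001, 0.001, -1.0]]
ft_force: [-7.2, 0.3, 26.7]
grip_width: -0.0001
```

View pics/c4.png

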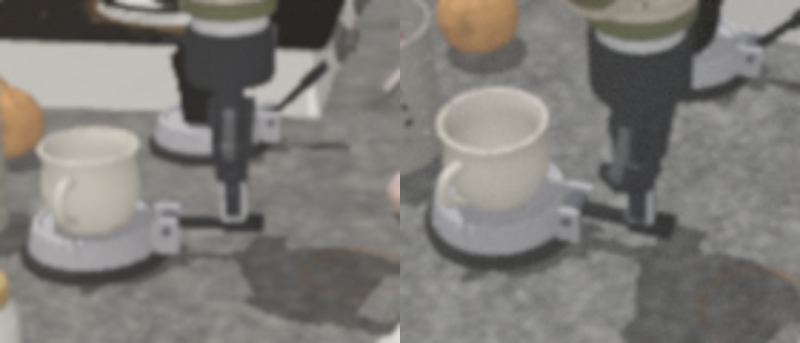

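The cup lever is flat and on its stop (26.7 N, tip at 34 mm). Now I lift clear and go above the jar pad.

```bash
python3 -m inch '0 0 0 -15 0;0 0 0 -50 0;0 0 0 -95 0;0 0 0 -130 0;40 8 -50 -150 -1;60 15 -105 -150 -2;60 22 -160 -150 -3;60 28 -215 -150 -5;60 33 -261 -150 -6;60 33 -261 -150 -6'; python3 -m inch '60 0 0 0 0;60 0 0 0 0'
python3 - <<'E'
from rig import env
import cv2,numpy as np
s=env.observe();print(s["q"].round(1),s["position"],s["grip_width"])
for n in("wrist","side","scene"):
    d=env.get_image(n);cv2.imwrite(f"pics/{n}4.png",d["color"]);np.savez(f"pics/{n}4.npz",**d)
E
```

```text
time_s: 6.02
position: [0.5077, 0.2525, 0.1815]
tool_rot: [[0.97, 0.244, -0.001], [0.244, -0.97, 0.0], [-0.001, -0.0, -1.0]]
ft_force: [0.2, -0.7, -0.4]
grip_width: 0.0604
time_s: 6.28
position: [0.5087, 0.2488, 0.1822]
tool_rot: [[0.971, 0.238, -0.0], [0.238, -0.971, -0.0], [-0.0, 0.0, -1.0]]
ft_force: [-1.0, -0.3, 1.1]
grip_width: 0.06
[14.1 25.7 76.4 -0.  77.9 90.3] [0.50872581 0.24883656 0.18219998] 0.06002831512026462
```

View pics/wrist4.png

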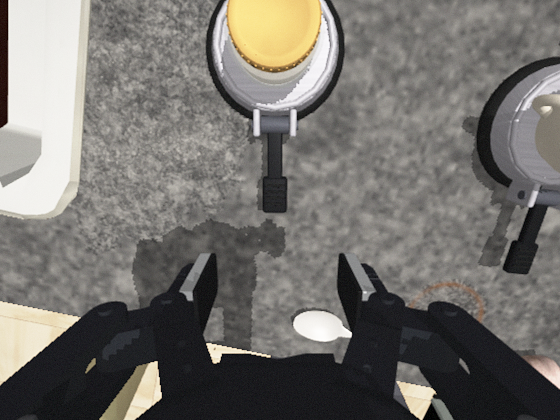

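View pics/side4.png

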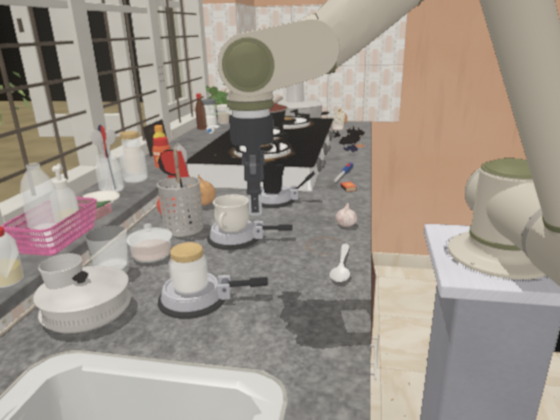

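The wrist view has the jar lever aligned between the jaws (pad top about 274,192). The cup lever looks flat (pad about 521,257 in wrist, 278,228 in side).

```bash
python3 - <<'E'
from h import *
w=load("wrist4");d=load("side4")
def at(dd,u,v,z):
    c,r=ray(dd,u,v);return (c+r*(z-c[2])/r[2]).round(4)
p=at(w,274.5,192,.035);r=at(w,275,137,.034);print(p,r,np.degrees(np.arctan2(*(r-p)[[1,0]])))
print("rng",rng(w,274,192).round(4))
print("cup pad",tri((w,521,257),(d,278,228)), rng(w,521,255).round(3),rng(w,530,222).round(3))
E
```

```text
[0.5113 0.2527 0.035 ] [0.5619 0.2646 0.034 ] 13.23420841713906
rng [0.5118 0.2533 0.0379]
cup pad (array([5.12450819e-01, 2.02312388e-04, 3.96323402e-02]), [np.float64(0.00726832254506431), np.float64(0.007268322545064396)]) [ 0.507 -0.011  0.035] [ 0.542 -0.005  0.033]
```

```bash
python3 -m inch '60 1 -1 20 0;60 3 -3 60 0;60 3 -3 100 0;60 3 -3 130 0;60 3 -3 150 0;60 3 -3 160 0;60 3 -3 167 0;60 3 -3 167 0'
python3 - <<'E'
from rig import env
import cv2,numpy as np
s=env.observe();print(s["ft_force"])
im=[]
for n,x,y in(("side",200,210),("scene",160,240)):
    d=env.get_image(n);im.append(cv2.resize(d["color"][y:y+110,x:x+130],None,fx=3,fy=3))
cv2.imwrite("pics/c5.png",np.hstack(im))
E
```

```text
time_s: 7.42
position: [0.5109, 0.2535, 0.0155]
tool_rot: [[0.971, 0.239, 0.0], [0.239, -0.971, 0.0], [0.0, 0.0, -1.0]]
ft_force: [0.4, -0.0, 0.6]
grip_width: 0.06
[ 0.35188131 -0.00502315  0.63227925]
```

View pics/c5.png

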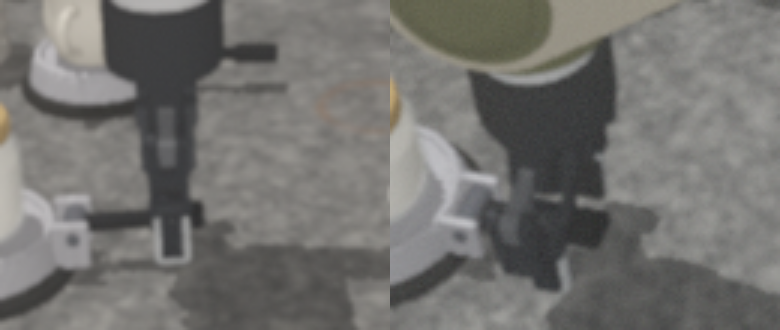

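The fingers straddle the jar pad in both views. Now I close gently.

```bash
python3 -m inch '20 0 0 0 0;20 0 0 0 0;18 0 0 0 0;18 0 0 0 0;18 0 0 0 0' 25
```

```text
time_s: 8.15
position: [0.5111, 0.2524, 0.0156]
tool_rot: [[0.971, 0.24, 0.0], [0.24, -0.971, -0.002], [-0.0, 0.002, -1.0]]
ft_force: [0.6, -6.9, 2.6]
grip_width: 0.0233
```

```bash
python3 -m inch '18 0 0 -6 0;18 1 0 -13 0;18 3 0 -20 0;18 5 0 -26 0;18 8 0 -32 0;18 11 0 -37 0;18 15 0 -42 0;18 20 0 -47 0;18 20 0 -47 0'
python3 - <<'E'
from rig import env
import cv2,numpy as np
im=[]
for n,x,y in(("side",200,210),("scene",160,240)):
    d=env.get_image(n);im.append(cv2.resize(d["color"][y:y+110,x:x+130],None,fx=3,fy=3))
cv2.imwrite("pics/c6.png",np.hstack(im))
E
```

```text
time_s: 9.28
position: [0.53, 0.2569, 0.0619]
tool_rot: [[0.971, 0.239, -0.002], [0.239, -0.971, -0.003], [-0.002, 0.002, -1.0]]
ft_force: [0.2, -7.3, -1.1]
grip_width: 0.0233
```

View pics/c6.png

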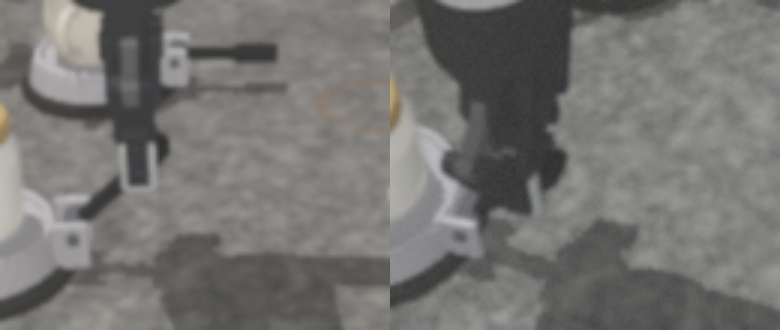

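The jar lever has swung up with the grip. I'll nudge it against its stop.

```bash
python3 -m inch '18 2 0 -2 0;18 2 0 -2 0'; python3 -m inch '18 2 0 -2 0;18 2 0 -2 0'
```

```text
time_s: 9.62
position: [0.5315, 0.2573, 0.0635]
tool_rot: [[0.971, 0.239, -0.003], [0.239, -0.971, -0.003], [-0.003, 0.002, -1.0]]
ft_force: [0.7, -6.8, -3.4]
grip_width: 0.0234
time_s: 9.88
position: [0.533, 0.2577, 0.065]
tool_rot: [[0.971, 0.239, -0.004], [0.239, -0.971, -0.003], [-0.005, 0.002, -1.0]]
ft_force: [-0.9, -7.1, -6.4]
grip_width: 0.0234
```

```bash
python3 -m inch '18 2 0 -3 0;18 2 0 -3 0'; python3 -m inch '18 1 0 -3 0;18 1 0 -3 0;18 1 0 -3 0'
```

```text
time_s: 10.12
position: [0.5333, 0.2577, 0.0656]
tool_rot: [[0.971, 0.239, -0.01], [0.239, -0.971, -0.005], [-0.01, 0.002, -1.0]]
ft_force: [-0.4, -7.4, -20.5]
grip_width: 0.0231
time_s: 10.5
position: [0.5337, 0.2579, 0.0675]
tool_rot: [[0.971, 0.239, -0.011], [0.239, -0.971, -0.005], [-0.012, 0.002, -1.0]]
ft_force: [0.0, -7.0, -28.9]
grip_width: 0.0233
```

Force rose to 29 N while the TCP barely moved, so it is firmly on the stop. I'll relax slightly, open, and rise.

```bash
python3 -m inch '18 0 0 2 0;40 0 0 2 0;60 0 0 2 0;60 0 0 2 0;60 0 0 -15 0;60 0 0 -50 0;60 0 0 -95 0;60 0 0 -125 0;60 -30 0 -135 0;60 -60 0 -135 0'; python3 -m inch '60 -40 0 0 0;60 -60 0 0 0;60 -60 0 0 0'
python3 - <<'E'
from rig import env
import cv2,numpy as np
s=env.observe();print(s["ft_force"])
im=[]
for n in("side","scene","wrist"):
    d=env.get_image(n);cv2.imwrite(f"pics/{n}7.png",d["color"]);np.savez(f"pics/{n}7.npz",**d)
    if n!="wrist":
        x,y=(200,150) if n=="side" else (150,130)
        im.append(cv2.resize(d["color"][y:y+210,x:x+200],None,fx=2,fy=2))
cv2.imwrite("pics/c7.png",np.hstack(im))
E
```

```text
time_s: 11.75
position: [0.4784, 0.2457, 0.2085]
tool_rot: [[0.971, 0.24, 0.003], [0.24, -0.971, 0.001], [0.003, -0.0, -1.0]]
ft_force: [1.0, 0.4, 0.4]
grip_width: 0.0598
time_s: 12.12
position: [0.4198, 0.2313, 0.2081]
tool_rot: [[0.971, 0.24, 0.001], [0.24, -0.971, 0.0], [0.001, -0.0, -1.0]]
ft_force: [0.6, 0.2, -0.2]
grip_width: 0.06
[ 0.62746321  0.17008267 -0.19671578]
```

View pics/c7.png

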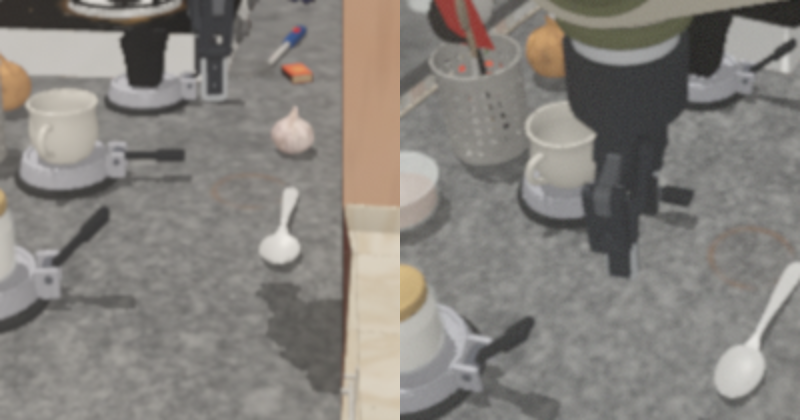

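View pics/wrist7.png

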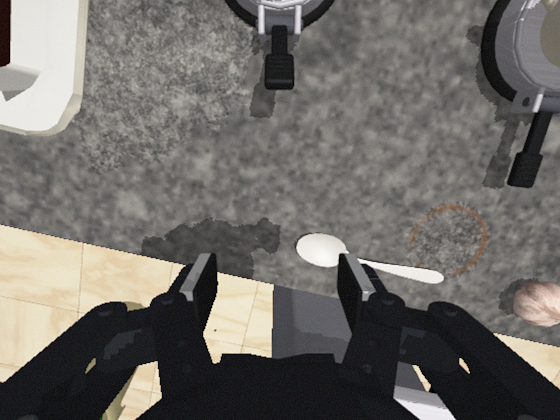

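The side crop shows the jar lever up (about 90,232), the cup lever flat (about 165,155), and the tumbler lever up in the scene crop (about 770,55). Next I check the angles from wrist depth.

```bash
python3 - <<'E'
from h import *
w=load("wrist7")
for n,pts in(("jar",[(279,36),(279,46),(279,56),(279,66),(279,76)]),("cup",[(540,120),(536,135),(532,145),(527,160),(523,172)])):
    P=np.array([rng(w,*p) for p in pts]);print(n,P.round(4).tolist())
    h=np.hypot(*(P[:,:2]-P[0,:2]).T);print("angle",np.arctan(np.polyfit(h,P[:,2],1)[0]))
s=load("side7")
print(tri((w,279,67),(s,248,265)))
E
```

```text
jar [[0.5585, 0.2644, 0.0509], [0.549, 0.2621, 0.0606], [0.5389, 0.2597, 0.0755], [0.5307, 0.2576, 0.082], [0.5226, 0.2557, 0.0893]]
angle 0.8158676202173735
cup [[0.5525, -0.005, 0.0325], [0.5382, -0.0076, 0.033], [0.5282, -0.0089, 0.0323], [0.5128, -0.0076, 0.0365], [0.5006, -0.0107, 0.0348]]
angle 0.06354223725820721
(array([0.52899133, 0.25729108, 0.07066212]), [np.float64(0.002626345203696795), np.float64(0.0026263452036965514)])
```

```bash
python3 - <<'E'
from rig import env
print(env.close_job())
E
```

```text
the job is handed in; nothing more can be done
None
```

I did both levers in the order asked and handed the job in at about 12 s with the robot clear of everything.

- **Tea cup stand:** I pressed the lever down with shut fingers until it met its stop, at about 27 N with the tip 34 mm up. Wrist depth taken afterwards puts the bar top level at about 33 mm and the pad top at 35–36 mm. A line fitted through both gives 0.06 rad, which I put down to the pad being thicker than the bar.
- **Sugar jar stand:** I pinched the pad and swung the lever up along its arc until it met its stop, at about 29 N. After release, wrist depth gives about 0.82 rad.
- **Tumbler stand:** I never touched it, and its lever still looks up in the last scene picture.

One rough two-view check of the cup pad disagreed by about 7 mm, because I read its pixels only coarsely. The depth readings agreed with the lever being flat. None of the force readings came near the limits.

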